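# Hook out the specimen tray and cross-stack the wood sticks to dry

## Task

With the hook tool, catch the pull ring of the tray in the low locker and draw the tray out until all of it is clear of the locker; do not touch the tray itself until it is out. Lay the hook tool flat, right way up, back on the grey rubber mat, and cross-stack all the wood specimen sticks from the tray on the drying board so that air can pass: two sticks to a layer, parallel and about 60 mm apart between their centre lines, the first layer across the two runners and every next layer crosswise to the one below, centred on the board (an odd last stick lies alone in the top layer, where one of a pair would lie). Leave the other things on the bench where they are.

Things in the scene. Friction and masses are not known exactly. Their poses are not given: they have to be found in the camera images.
- locker: Grey steel locker, fixed, 170 deep (x) x 322 wide (y) x 75 high, standing on the bench; walls and roof 6 thick, no floor, open at its front, which faces its -x. Origin: centre of its footprint at bench height; the front edge is at x = -85, roof underside at 69 high. It may stand turned a little.
- tray_mid (a point): Aluminium tray, loose, 0.45 kg, 108 (x) x 300 (y), rim 11 high, that starts inside the locker on the bench and slides on the bench. This point: centre of the tray, 8 above the tray's underside, level with the top of the two ribs on which the sticks lie. Its -x points to the pull ring. The tray is clear of the locker when this point is 139 or more in front of the locker's origin (locker x below -139).
- ring (a point): Centre of the tray's pull ring, rigid, lying flat, its wire centre 14 above the bench on the tray's -x side, 75 in front of the tray's centre: steel wire 6 thick, inner diameter 30. At the start it lies about 10 to 20 behind the locker's front edge, under the roof.
- hook_grip (a point): Hook tool, loose, 0.15 kg, lying on the rubber mat. This point: centre of its black handle, 80 long (x) x 24 wide (y) x 36 high (z). A steel rod 6 thick leaves the handle at its +x end, 12 above this point, and at 120 from this point turns straight down into a pin 6 thick whose end is 15 below this point, 3 above the underside of the handle.
- hook_tip (a point): Lower end of the hook tool's pin, 120 along x and 15 below the centre of the handle.
- mat: Grey rubber mat, fixed, 220 (x) x 140 (y) x 3 thick; origin at the centre of its underside.
- board_top (a point): Drying board, fixed, 150 x 150 x 10, with two aluminium runners 10 high, 12 wide, 130 long, along its x at y = -30 and +30. This point: the middle of the board, level with the top of the runners, 20 above the bench; the first layer lies across the runners (along y) with sticks at x = about -30 and +30.
- petri: bystander: glass petri dish 64 wide, 16 high, on the roof of the locker
- mould: bystander: steel embedding mould 34 x 46 x 11 on the roof of the locker
- marker: bystander: marker pen 135 long on the bench
- mould_b: bystander: steel embedding mould 34 x 46 x 11 on the bench
- dropper: bystander: brown dropper bottle 33 wide, 100 high
- stick_1_mid (a point): Wood specimen stick, loose, 90 long (its x) x 20 x 20; all sticks are alike, some may be absent. They start lying in the tray on its ribs (underside 8 above the tray's), 46 apart. This point: centre of the stick.
- stick_2_mid (a point): Wood specimen stick, loose, 90 long (its x) x 20 x 20; all sticks are alike, some may be absent. They start lying in the tray on its ribs (underside 8 above the tray's), 46 apart. This point: centre of the stick.
- stick_3_mid (a point): Wood specimen stick, loose, 90 long (its x) x 20 x 20; all sticks are alike, some may be absent. They start lying in the tray on its ribs (underside 8 above the tray's), 46 apart. This point: centre of the stick.
- stick_4_mid (a point): Wood specimen stick, loose, 90 long (its x) x 20 x 20; all sticks are alike, some may be absent. They start lying in the tray on its ribs (underside 8 above the tray's), 46 apart. This point: centre of the stick.
- stick_5_mid (a point): Wood specimen stick, loose, 90 long (its x) x 20 x 20; all sticks are alike, some may be absent. They start lying in the tray on its ribs (underside 8 above the tray's), 46 apart. This point: centre of the stick.
- stick_6_mid (a point): Wood specimen stick, loose, 90 long (its x) x 20 x 20; all sticks are alike, some may be absent. They start lying in the tray on its ribs (underside 8 above the tray's), 46 apart. This point: centre of the stick.

How it is judged:
By the outcome, as a careful person would: the job done as asked, in the order asked, and still so for the second after the job is handed in, with the robot touching nothing.
Of stick_1, stick_2, stick_3, stick_4, stick_5, stick_6 only 4 to 6 are there at a start; the rules pass over those that are not, and their reading is None.
At some moment in a run one of hook may be knocked a few centimetres aside while the robot is not near it.
Once in a run the grip may slacken for a moment while it holds something.
It also fails if it takes over 210 s, if anything falls off the work surface, if the arm or the gripper's body presses on something with over 40 N, if the wrist force passes 120 N, or if a joint passes its speed limit or range.

## Robot

A 6-joint arm with a two-finger parallel gripper is mounted at the origin on a cart in front of the work surface, level with it; the furniture and walls round the work are solid. World frame = base frame: x ahead of the robot, y to its left, z up, the work surface at z = 0. Lengths are in mm, angles in rad, forces in N, time in s.
With the tool pointing down it reaches from about 275 to 825 mm from the base axis. Payload 4.9 kg.
Tool frame: the origin (TCP) lies at the very end of the fingers, on their centre line; the grasp point (between the pads) lies 19 mm behind it; z points along the fingers, y is the line along which they close (so a half turn about z gives the same grasp; the last joint's range is limited). The gripper opens to 85 mm and grips with 20 to 120 N. Pads are 22 mm wide; open, the fingers measure 114 mm over their backs; the gripper's body (76 mm by 85 mm) begins 54 mm behind the grasp point. The pads swing forward as they close: fully open they stand 13 mm farther back than shut.
Start: joints at [-1.475, 0.326, -0.193, 1.052, 0, 1.437], TCP at [125.291, -535.556, 231.281] pointing down, gripper open.
Joint ranges: [-2.65, 2.65], [-0.97, 1.79], [-1.3, 1.35], [-1.93, 2.1], [-1.47, 1.37], [-3.14, 3.14]. Speed limits (rad/s): [2.57, 2.57, 3.14, 3.14, 3.14, 3.14].

## Interface

Orientations are given as [roll, pitch, yaw] about the fixed x, y, z axes, in that order (R = Rz(yaw) Ry(pitch) Rx(roll)).
In Python, from bench import bot, solve_ik, imaging gives the robot as it stands. Calls block until the motion is done:
- bot.move_ptp(position, orientation): joint-space move of the TCP to a pose.
- bot.movel(position, rot=None, max_speed=150, threshold=None): straight line of the TCP; rot=None keeps the orientation; max_speed is the mean speed in mm/s. With threshold (N) it stops when the force on the tool has changed by that much, and returns True; else False.
- bot.move_j(angles): joint-space move.
- bot.grip(opening, effort=None): opening from 0.0 (shut) to 1.0 (fully open); effort is the grip in N (None keeps the last); returns when the fingers have stopped.
- bot.dwell(seconds).
- solve_ik(position, orientation): joint angles nearest the present ones, or None.
- bot.get_state(): the state.
- imaging.capture(name): name is "side" or "top" or "wrist"; returns the picture (480x640x3 uint8, blue, green, red); there is no depth.
- imaging.camera_model(name): a dict with "K" (3x3 intrinsics, pixels), "position" and "rotation" of the camera in the world. Camera axes: x right, y up, looking along -z (the intrinsics and any distortion apply to the point x, -y, -z); pixel columns grow to the right and rows downward; lengths in mm; the calibration is good to about 2 mm. A picture is of the moment at which its call begins: read the wrist's pose just before it. camera_model takes no time and is no camera call; for the wrist camera it gives the pose at the moment of the call.
A pose or a line that the arm cannot do raises bot.IKError and nothing moves.
- bot.sign_off(): hands the job in; it is judged then, once.
The state is a dict: "t": time; "qpos": joint angles; "joint_velocities": joint speeds; "effort": joint torques, N m; "tcp_pos": TCP position; "orientation": TCP orientation; "contact_force": force on the tool from outside, world axes, zero at the start; "wrist_torque": the same for the moment, N m; "opening": opening from 0.0 (shut) to 1.0 (fully open); "gripper_force": force on a finger pad.
Only numpy, scipy, OpenCV 4.12 (cv2) and the standard library are available. Lean on these libraries where they do the work, as an engineer would, in place of code of your own. Each camera call takes 0.05 s, during which the arm holds its last target. There are 200 camera calls.

## Working session

There is one attempt and no reset: what is moved stays moved. The work goes in short steps, each a Python script; the robot and the scene stay as the last script left them, time stands still between calls to the robot, and variables do not carry over. Pictures are saved under pics/ and viewed, at most 14 in all, crops included, and the job is handed in when it is done.

```bash
mkdir -p pics; ls
python3 - <<'E'
from bench import bot, imaging
import cv2
for n in ["side","top"]:
    cv2.imwrite(f"pics/{n}0.png",imaging.capture(n)); m=imaging.camera_model(n); print(n,m)
print(bot.get_state())
E
```

```text
pics
side {'K': array([[593.07625173,   0.        , 322.28824401],
       [  0.        , 593.07625173, 233.69905463],
       [  0.        ,   0.        ,   1.        ]]), 'position': array([ -122.89851598, -1008.12991341,   876.5907303 ]), 'rotation': array([ 1.00581525, -0.02557528, -0.56426764])}
top {'K': array([[500.0061246 ,   0.        , 320.10800286],
       [  0.        , 500.0061246 , 238.48521952],
       [  0.        ,   0.        ,   1.        ]]), 'position': array([ 348.37519865,   16.28096868, 1146.56673592]), 'rotation': array([ 0.21892027, -0.00538993, -1.46540148])}
{'t': 0.1, 'qpos': array([-1.47520407e+00,  3.26877941e-01, -1.93464137e-01,  1.05201334e+00,
       -2.81452673e-06,  1.43661902e+00]), 'joint_velocities': array([ 0.00022249, -0.00346965,  0.00229183, -0.00178938, -0.00018485,
        0.00101841]), 'effort': array([ 7.39762163e-04, -4.44239545e+01,  2.63037372e+01,  7.87067343e-03,
       -1.04765993e-04, -9.93022070e-06]), 'tcp_pos': array([ 125.23698404, -535.02166579,  230.58318759]), 'orientation': array([-3.14004720e+00, -2.05777958e-04,  2.29769414e-01]), 'contact_force': array([-0.38375577, -0.3362662 ,  0.88191186]), 'wrist_torque': array([ 0.01072658,  0.05220076, -0.02921528]), 'gripper_force': 0.0, 'opening': 1.001128468267095}
```

View pics/top0.png

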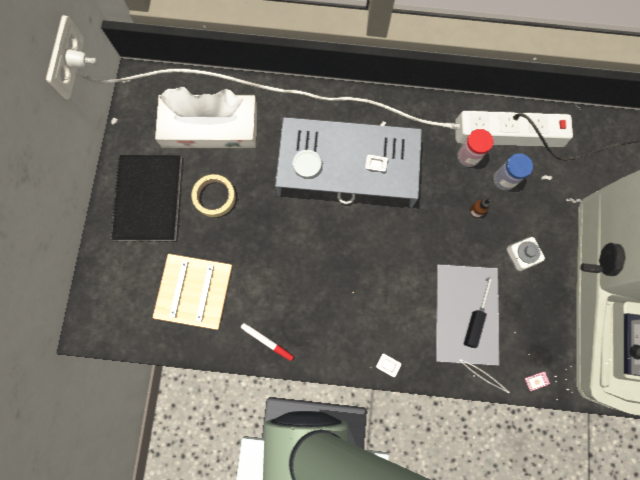

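View pics/side0.png

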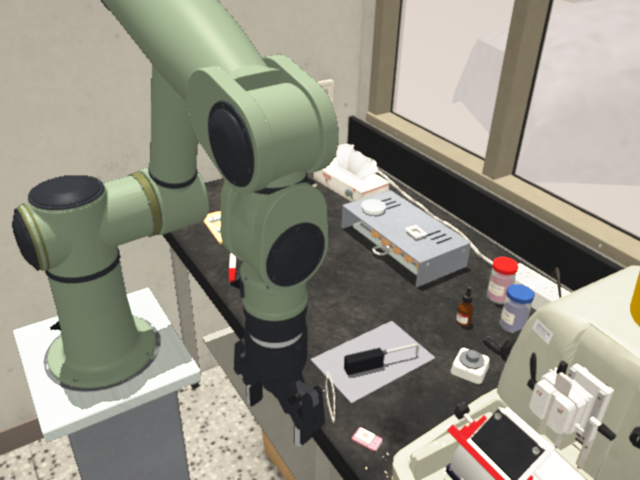

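```bash
cat > h.py <<'E'
import numpy as np, cv2
from scipy.spatial.transform import Rotation as R
from bench import bot, solve_ik, imaging
def cam(n): 
    m=imaging.camera_model(n); return m['K'],np.array(m['position']),np.array(m['rotation'])
def rot(r): return R.from_euler('xyz',r).as_matrix() if np.ndim(r)==1 else r
def px2w(c,uv,z):
    K,p,r=c; u=np.atleast_2d(uv).astype(float)
    d=np.c_[(u[:,0]-K[0,2])/K[0,0],-(u[:,1]-K[1,2])/K[1,1],-np.ones(len(u))]@rot(r).T
    return p+d*((z-p[2])/d[:,2])[:,None]
def w2px(c,P):
    K,p,r=c; q=(np.atleast_2d(P)-p)@rot(r)
    return np.c_[K[0,0]*q[:,0]/-q[:,2]+K[0,2],K[1,1]*q[:,1]/q[:,2]+K[1,2]]
def down(yaw): return [np.pi,0,yaw]   # tool y axis (closing) = world direction yaw-90deg
E
python3 - <<'E'
from h import *
im=cv2.imread('pics/top0.png')
a=cv2.resize(im[110:215,268:434],None,fx=3.5,fy=3.5,interpolation=2)[:, :580]
b=cv2.resize(im[260:368,434:502],None,fx=3.2,fy=3.2,interpolation=2)
c=cv2.resize(im[250:332,150:236],None,fx=2.5,fy=2.5,interpolation=2)
o=np.zeros((600,800,3),np.uint8)
o[:a.shape[0],:a.shape[1]]=a; o[:b.shape[0],800-b.shape[1]:]=b; o[600-c.shape[0]:,:c.shape[1]]=c
cv2.imwrite('pics/m.png',o)
c=cam('top')
for n,uv,z in [('lockroof',[[284,119],[421,128],[418,200],[277,190]],75),('ring',[[346,198]],14),('handle',[[476,329]],39),('rod end',[[489,280]],33),('mat',[[438,266],[498,268],[499,363],[437,361]],3),('board',[[170,254],[231,263],[217,328],[155,319]],10),
 ('runners',[[184,263],[209,266],[199,319],[173,316]],20)]:
    print(n,px2w(c,uv,z)[:,:2].round(0).tolist())
E
```

```text
lockroof [[859.0, 149.0], [871.0, -169.0], [697.0, -173.0], [687.0, 143.0]]
ring [[704.0, -14.0]]
handle [[429.0, -324.0]]
rod end [[541.0, -351.0]]
mat [[566.0, -242.0], [576.0, -380.0], [362.0, -389.0], [352.0, -251.0]]
board [[527.0, 378.0], [521.0, 235.0], [372.0, 245.0], [377.0, 386.0]]
runners [[508.0, 339.0], [508.0, 281.0], [387.0, 285.0], [387.0, 344.0]]
```

View pics/m.png

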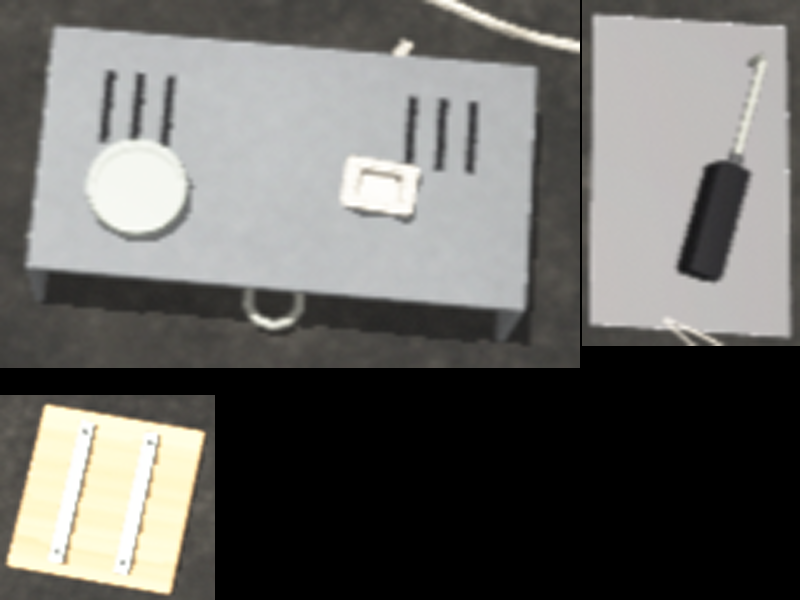

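The montage shows: roof corners at about (283,118), (421,129), (418,198) and (276,187), the ring's front edge at (346,204), and the hook rod running from (482,309) to (490,279). The runners are on the board. Next I refine these and look at the hook with the wrist camera.

Run:
```python
from h import *
c=cam('top')
L=px2w(c,[[283.1,117.7],[421.4,129.1],[418.3,198.3],[276,186.6]],75)[:,:2]; print('lock',L.round(1).tolist(),L.mean(0))
f=L[3]-L[2]; print('yaw front',np.degrees(np.arctan2(-f[0],f[1])))
print('ring outer',px2w(c,[[345.7,203.7],[337.4,196],[354.9,196]],14)[:,:2].round(1).tolist())
print('rod',px2w(c,[[482.4,309],[490.3,278.75]],33)[:,:2].round(1).tolist())
B=lambda x,y:[150+x/2.5,250+(y-395)/2.5]
print('run',px2w(c,[B(87,427),B(152,438),B(124,568),B(58,560)],20)[:,:2].round(1).tolist())
b=px2w(c,[B(45,405),B(204,431),B(171,594),B(8,566)],10)[:,:2];print('board',b.round(1).tolist(),b.mean(0))
bot.move_ptp([440,-325,260],down(np.pi-.24))
cw=cam('wrist'); cv2.imwrite('pics/w1.png',imaging.capture('wrist')); print(cw, bot.get_state()['tcp_pos'])
```

```text
lock [[862.3, 151.2], [868.5, -169.9], [701.1, -173.2], [694.3, 146.7]] [781.53221232 -11.30215318]
yaw front 1.2188384378739328
ring outer [[689.6, -14.4], [706.3, 6.9], [710.8, -34.3]]
rod [[474.5, -338.1], [543.9, -353.4]]
run [[509.0, 337.4], [505.2, 277.0], [386.8, 283.9], [387.5, 343.4]]
board [[526.6, 382.1], [518.1, 232.8], [368.8, 240.9], [377.9, 390.0]] [447.84899136 311.46420612]
(array([[330.99728136,   0.        , 313.30657885],
       [  0.        , 330.99728136, 239.52067753],
       [  0.        ,   0.        ,   1.        ]]), array([ 366.3187741 , -308.44875796,  401.29991755]), array([-2.99069286e-01,  3.74817685e-04,  1.33049523e+00])) [ 439.60953282 -325.46054507  259.86481431]
```

View pics/w1.png

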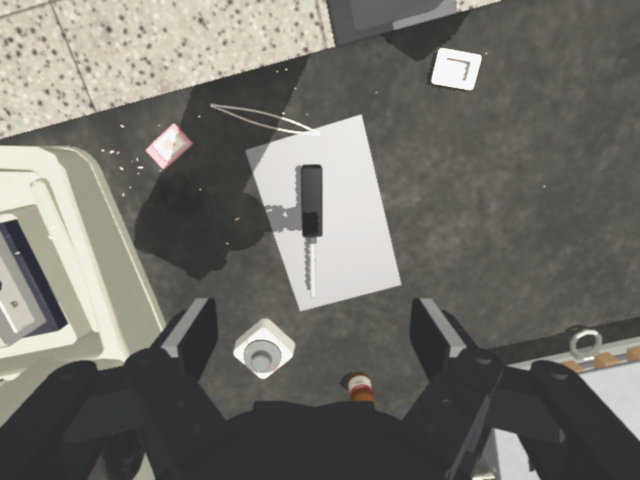

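Wrist view: the handle's top face is about (302–321, 166–237), the rod end is at (313,296), and the ring is at (587,345). I compute the positions and grasp the hook.

Run:
```python
from h import *
cw=cam('wrist')
h=px2w(cw,[[311,166],[312,201],[312.5,237]],39)[:,:2]; r=px2w(cw,[[313,296]],33)[0,:2]; print(h.round(1).tolist(),r, 'ring',px2w(cw,[[587,345]],14)[0])
d=r-h[0]; print('yaw',np.arctan2(d[1],d[0]))
```

```text
[[394.0, -318.0], [431.1, -326.1], [471.6, -335.5]] [ 546.95915936 -353.3922961 ] ring [716.1692624  -11.97706035  14.        ]
yaw -0.22717302995898564
```

Run:
```python
from h import *
y=np.pi-.222
bot.move_ptp([431.5,-326.5,80],down(y))
print(bot.movel([431.5,-326.5,8],max_speed=60,threshold=12))
bot.grip(0.0,70); s=bot.get_state(); print(s['opening'],s['gripper_force'],s['tcp_pos'])
bot.movel([431.5,-326.5,150]); s=bot.get_state(); print(s['opening'],s['gripper_force'],s['contact_force'])
ly=np.pi+.021
bot.move_ptp([520,-17,100],down(ly))
s=bot.get_state(); print(s['opening'],s['tcp_pos'],s['orientation'],s['t'])
c=cam('top');im=imaging.capture('top');cw=cam('wrist');iw=imaging.capture('wrist')
cv2.imwrite('pics/t2.png',im)
o=np.zeros((600,800,3),np.uint8); a=cv2.resize(im[170:290,280:420],(560,480)); o[:480,:560]=a
b=cv2.resize(iw,(320,240)); o[360:,480:]=b
cv2.imwrite('pics/m2.png',o);cv2.imwrite('pics/w2.png',iw);np.save('cw2.npy',np.array(cw,dtype=object),allow_pickle=True)
```

```text
False
0.2747116808706383 69.22997832298279 [ 431.72248262 -326.70546636    8.26689168]
0.2698447747969927 68.74518156051636 [ 0.20106401  0.13241469 -1.76987387]
0.27539516832595223 [520.29444482 -17.96656291 100.09156752] [-3.14094616e+00  3.25835029e-04 -3.12179243e+00] 6.8917Traceback (most recent call last):
  File "<stdin>", line 14, in <module>
ValueError: could not broadcast input array from shape (3,3) into shape (3,)
```

View pics/w2.png

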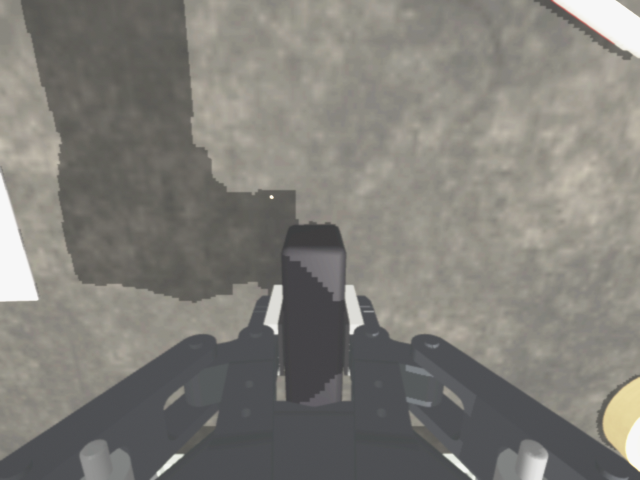

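The handle is held straight in the pads. I check the tip and ring in the top view.

View pics/m2.png

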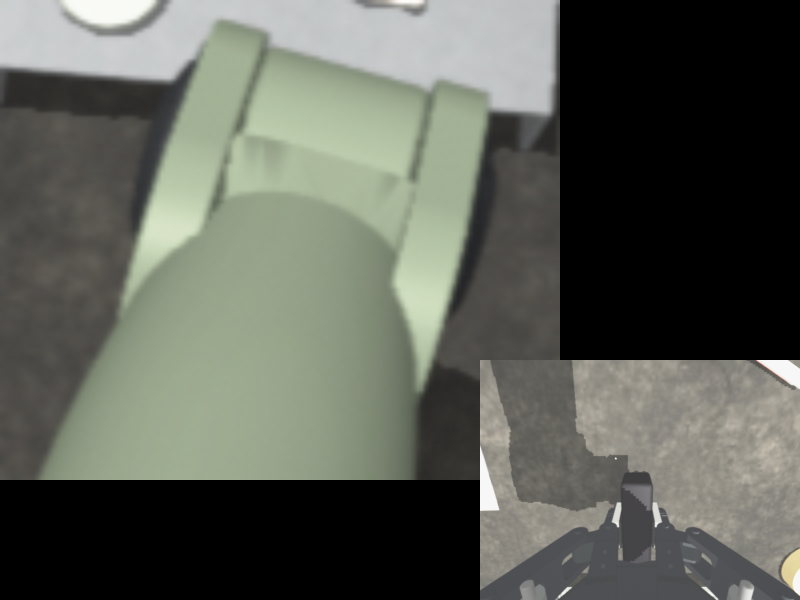

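Run:
```python
from h import *
bot.movel([500,-17.4,28],max_speed=120)
print('fwd',bot.movel([591,-15.5,28],max_speed=60,threshold=8))
print('down',bot.movel([591,-15.5,7.5],max_speed=25,threshold=6))
s=bot.get_state(); print(s['tcp_pos'],s['contact_force'],s['opening'])
im=imaging.capture('side');cv2.imwrite('pics/s3.png',cv2.resize(im[190:310,310:480],(800,565),interpolation=2))
```

```text
fwd False
down False
[591.1377673  -15.51265415   7.6351721 ] [ 0.22941339  0.39856517 -1.96931207] 0.2697863662486784
```

View pics/s3.png

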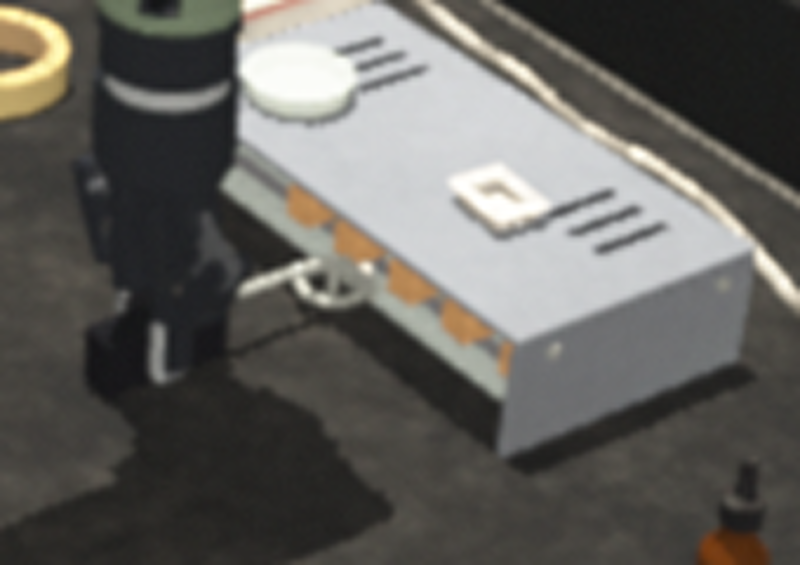

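The pin stands inside the ring, at crop pixel (330,280). Pulling.

Run:
```python
from h import *
p0=np.array([591,-15.5,7.5]); d=np.array([-np.cos(.021),-np.sin(.021),0])
for k in (40,80,130,180):
    bot.movel(p0+d*k,max_speed=50); s=bot.get_state(); print(k,s['contact_force'].round(2),round(s['opening'],3),s['tcp_pos'].round(1))
im=imaging.capture('side');cv2.imwrite('pics/s4.png',cv2.resize(im[170:370,250:480],(800,600),interpolation=2)); cv2.imwrite('pics/s4f.png',im)
```

```text
40 [ 1.82  0.99 -1.61] 0.269 [550.7 -16.3   7.4]
80 [ 0.45 -0.5  -2.37] 0.272 [510.2 -17.1   7.3]
130 [ 2.03  0.24 -1.34] 0.27 [460.7 -18.2   7.4]
180 [ 0.36 -0.47 -1.45] 0.272 [410.5 -19.2   7.4]
```

View pics/s4.png

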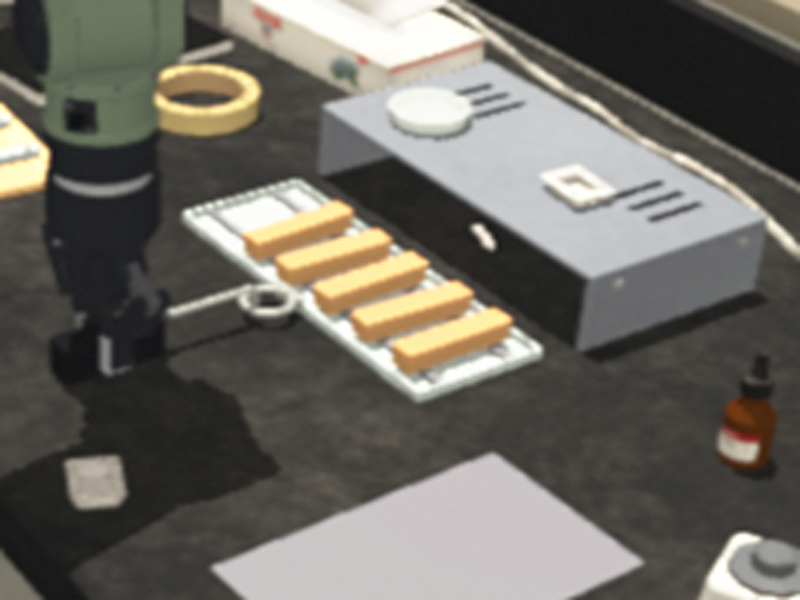

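Five sticks are in the tray, and it is out, with its back corners at crop (543,350) and (303,182). I compute the clearance, unhook, and lay the hook down.

Run:
```python
from h import *
c=cam('side'); b=px2w(c,[[406.1,286.7],[337.1,230.7]],11)[:,:2]
a=.021; O=np.array([781.5,-11.3]); print(b.round(0), ((b-O)@np.array([np.cos(a),np.sin(a)])).round(0), '(back rim should be < -85)')
p=np.array([419.,-19,7.5]); bot.movel(p,max_speed=40); bot.movel(p+[0,0,150],max_speed=100)
s=bot.get_state(); print(s['opening'],s['contact_force'])
y=np.pi-.222
bot.move_ptp([431.5,-318,100],down(y)); bot.movel([431.5,-318,25],max_speed=100)
print(bot.movel([431.5,-318,7],max_speed=20,threshold=5)); s=bot.get_state(); print(s['tcp_pos'],s['opening'])
bot.grip(0.6); bot.dwell(.3); bot.movel([431.5,-318,150])
bot.move_ptp([350,-150,300],down(np.pi))
print(bot.get_state()['t'])
cv2.imwrite('pics/t5.png',imaging.capture('top'))
```

```text
[[ 674. -168.]
 [ 670.  127.]] [-111. -109.] (back rim should be < -85)
0.27046478134185326 [ 0.52690341  0.54069158 -1.0902796 ]
True
[ 431.28768197 -317.8297345     8.28581279] 0.270139815170312
22.2833
```

View pics/t5.png

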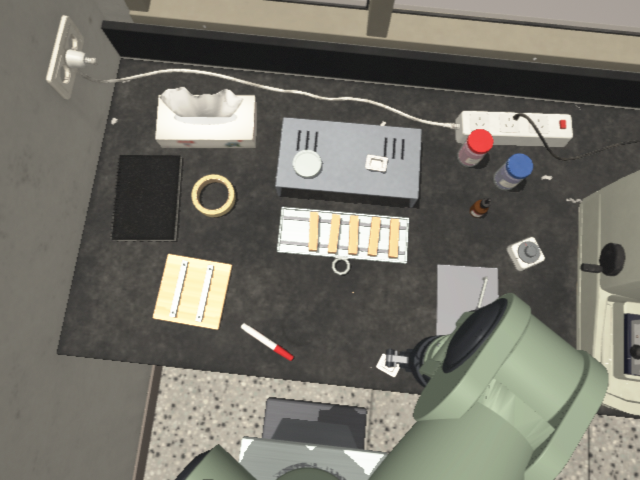

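The tray is well out (its back rim is about 25 mm in front of the locker edge), the hook lies on the mat, and the five sticks are at u≈314–394, v≈236. I locate the sticks by colour and pick and place the first one.

```bash
cat >> h.py <<'E'
def sticks(im,c,zu=8,roi=(200,275,260,430)):
    r0,r1,c0,c1=roi; hsv=cv2.cvtColor(im,cv2.COLOR_BGR2HSV)
    m=np.zeros(im.shape[:2],np.uint8); m[r0:r1,c0:c1]=cv2.inRange(hsv,(5,90,80),(25,255,255))[r0:r1,c0:c1]
    out=[]
    for k in cv2.findContours(m,cv2.RETR_EXTERNAL,cv2.CHAIN_APPROX_NONE)[0]:
        if cv2.contourArea(k)<150: continue
        q=px2w(c,k[:,0],zu+20)[:,:2].astype(np.float32); b=cv2.boxPoints(cv2.minAreaRect(q))
        e=[b[1]-b[0],b[2]-b[1]]; e=e[0] if np.hypot(*e[0])>np.hypot(*e[1]) else e[1]
        a=np.arctan(e[1]/e[0]); M=cv2.moments(k); t=np.array([M['m10'],M['m01']])/M['m00']; p=q.mean(0)
        for _ in range(4):
            B=np.array([[x,y] for x in(-45,45) for y in(-10,10)])@np.array([[np.cos(a),np.sin(a)],[-np.sin(a),np.cos(a)]])+p
            P=w2px(c,[[*v,z] for v in B for z in(zu,zu+20)])
            h=cv2.moments(cv2.convexHull(P.astype(np.float32))); g=np.array([h['m10'],h['m01']])/h['m00']
            p=p+(px2w(c,[t],zu+10)-px2w(c,[g],zu+10))[0,:2]
        out.append((*p,a))
    return sorted(out,key=lambda s:-s[1])
BO=np.array([447.5,311.]); BY=-0.055
def slot(i):
    l,s=divmod(i,2); v=-30 if s else 30
    o=[v,0] if l%2==0 else [0,v]; ca,sa=np.cos(BY),np.sin(BY)
    xy=BO+[ca*o[0]-sa*o[1],sa*o[0]+ca*o[1]]
    return xy,20+20*l,(BY+1.5*np.pi if l%2==0 else BY+np.pi)
def pickplace(st,i):
    x,y,a=st; yw=np.pi+a; S=bot.get_state
    bot.grip(.45); bot.move_ptp([x,y,90],down(yw)); 
    hit=bot.movel([x,y,5],max_speed=70,threshold=8); z=S()['tcp_pos'][2]
    bot.grip(0,60); o=[S()['opening']]; bot.movel([x,y,150],max_speed=150); o.append(S()['opening'])
    xy,zu,py=slot(i); bot.move_ptp([*xy,zu+60],down(py)); o.append(S()['opening'])
    T=z+zu-8; bot.movel([*xy,T+12],max_speed=120)
    h2=bot.movel([*xy,T-3],max_speed=20,threshold=5); zf=S()['tcp_pos'][2]; o.append(S()['opening'])
    bot.grip(.45); bot.movel([*xy,zf+100],max_speed=150)
    print(i,'pick',hit,z.round(1),'open',np.round(o,3),'place',h2,(zf-T).round(1),'t',S()['t'])
E
python3 - <<'E'
from h import *
c=cam('top'); s=sticks(cv2.imread('pics/t5.png'),c); print(np.round(s,3).tolist()); np.save('st.npy',s)
assert len(s)==5
pickplace(s[0],0)
xy,zu,py=slot(0); bot.move_ptp([BO[0],BO[1],260],down(np.pi))
cw=cam('wrist'); print(cw[1:]); cv2.imwrite('pics/w6.png',imaging.capture('wrist'))
print(w2px(cw,[[*xy,40]]))
E
```

```text
[]Traceback (most recent call last):
  File "<stdin>", line 3, in <module>
AssertionError
```

Run:
```python
import cv2
im=cv2.imread('pics/t5.png');h=cv2.cvtColor(im,cv2.COLOR_BGR2HSV)
for v in (225,235,245): print(h[v,[312,314,316,332,335,338,353,324,300]].tolist())
m=cv2.inRange(h,(5,70,80),(30,255,255))[200:275,260:430]
print([cv2.contourArea(k) for k in cv2.findContours(m,0,1)[0]])
```

```text
[[22, 84, 253], [22, 83, 252], [21, 84, 252], [22, 81, 253], [21, 82, 252], [20, 83, 248], [21, 83, 252], [40, 3, 253], [40, 3, 253]]
[[21, 83, 252], [21, 84, 252], [23, 75, 253], [21, 83, 252], [21, 84, 252], [16, 69, 199], [21, 83, 252], [45, 2, 253], [45, 2, 253]]
[[21, 83, 252], [21, 83, 252], [17, 96, 241], [21, 84, 252], [21, 85, 251], [36, 9, 147], [21, 84, 252], [15, 5, 194], [40, 9, 166]]
[311.5, 298.0, 288.0, 264.5, 268.5]
```

```bash
sed -i 's/(5,90,80),(25,255,255)/(5,50,80),(32,255,255)/' h.py
python3 - <<'E'
from h import *
c=cam('top'); s=sticks(cv2.imread('pics/t5.png'),c); print(np.round(s,3).tolist()); np.save('st.npy',s)
assert len(s)==5
pickplace(s[0],0)
xy,zu,py=slot(0); bot.move_ptp([BO[0],BO[1],260],down(np.pi))
cw=cam('wrist'); print(cw[1:]); cv2.imwrite('pics/w6.png',imaging.capture('wrist'))
print(w2px(cw,[[*xy,40]]))
E
```

```text
[[614.32, 54.194, 0.066], [614.121, 6.265, -0.019], [615.564, -38.342, 0.054], [617.768, -86.317, -0.028], [618.368, -131.791, 0.004]]
0 pick False 5.6 open [0.224 0.22  0.22  0.219] place True 0.2 t 30.3167
(array([371.81494352, 309.76011602, 400.59678348]), array([-2.97974370e-01,  7.47551156e-04,  1.57222455e+00]))
[[313.05057371 235.21990769]]
```

View pics/w6.png

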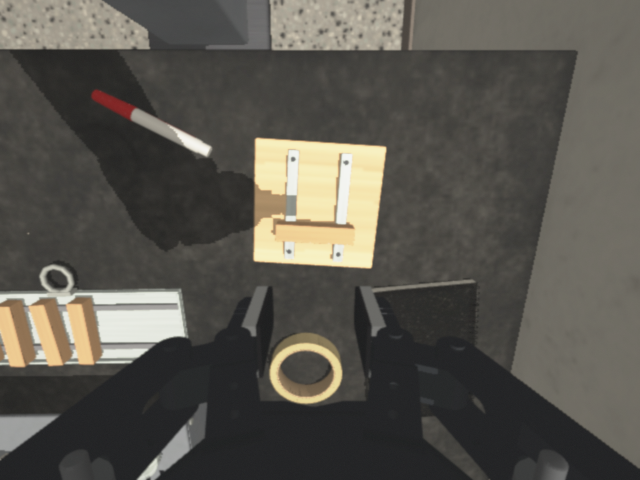

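The stick lies across the runners, its top face centred near (315,234) against a predicted (313,235). I check the board pose from the runner screws at (293,158), (347,161), (338,255) and (289,251), then carry on.

Run:
```python
from h import *
cw=(imaging.camera_model('wrist')['K'],np.array([371.815,309.76,400.597]),np.array([-.29797,.00075,1.57222]))
s=px2w(cw,[[293,158],[347,161],[338,255],[289,251]],20)[:,:2]; d=[s[3]-s[0],s[2]-s[1]]
print(s.round(1).tolist(),s.mean(0),[np.arctan2(v[1],v[0]).round(3) for v in d])
b=px2w(cw,[[255,139],[385,147],[372,268],[253,262]],10)[:,:2]; print(b.mean(0), slot(0))
e=px2w(cw,[[275,234],[354,236]],40)[:,:2]; print('stick',e.mean(0),e.round(1).tolist())
```

```text
[[393.4, 286.8], [396.6, 347.3], [508.4, 339.8], [503.4, 280.1]] [450.42183019 313.497441  ] [np.float64(-0.061), np.float64(-0.067)]
[451.43140598 313.08430597] (array([477.45463644, 309.35083175]), 20, 4.65738898038469)
stick [477.19122684 311.03120782] [[476.1, 266.2], [478.3, 355.9]]
```

```bash
sed -i 's/^BO=.*/BO=np.array([449.5,312.5]); BY=-0.06/; s/^    T=z+zu-8/    assert o[-1]>.15,o\n    T=z+zu-8/' h.py
python3 - <<'E'
from h import *
s=np.load('st.npy')
for i in (1,2): pickplace(s[i],i)
bot.move_ptp([BO[0],BO[1],280],down(np.pi))
cv2.imwrite('pics/w7.png',imaging.capture('wrist')); cv2.imwrite('pics/t7.png',imaging.capture('top'))
cw=cam('wrist'); print(cw[1:])
for k in (0,1,2):
    xy,zu,_=slot(k); print(w2px(cw,[[*xy,zu+20]]).round(0))
E
```

```text
1 pick False 5.6 open [0.223 0.223 0.22  0.221] place True 0.1 t 39.875
2 pick False 5.6 open [0.219 0.223 0.224 0.222] place True 0.1 t 48.225
(array([373.45245418, 311.25000518, 419.48258777]), array([-0.29592067,  0.00171947,  1.57174862]))
[[313. 232.]]
[[317. 181.]]
[[342. 212.]]
```

View pics/w7.png

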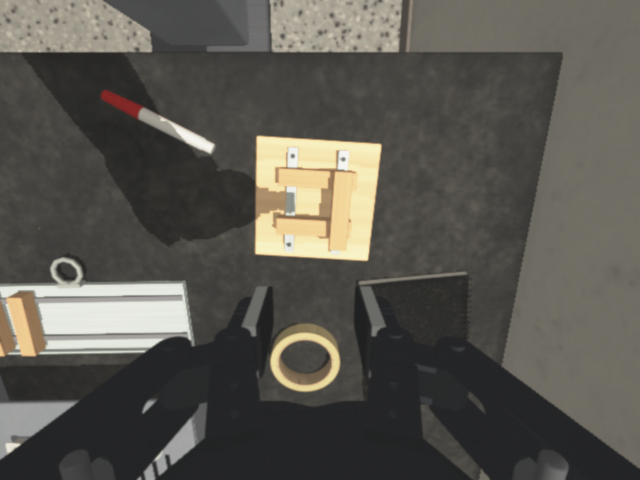

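The first layer is a parallel pair, and the third stick crosses it at (342,211) as predicted. I place the last two and check.

Run:
```python
from h import *
s=np.load('st.npy')
for i in (3,4): pickplace(s[i],i)
bot.move_ptp([BO[0],BO[1],300],down(np.pi)); w=imaging.capture('wrist')
bot.move_ptp([300,150,330],down(np.pi)); bot.dwell(1); t=imaging.capture('top')
cv2.imwrite('pics/w8.png',w);cv2.imwrite('pics/t8.png',t)
o=np.zeros((600,800,3),np.uint8); o[:330,:440]=cv2.resize(w[110:275,220:440],(440,330)); o[:390,450:800]=cv2.resize(t[190:385,330:505],(350,390)); o[340:,:430]=cv2.resize(t[130:385,90:520],(430,255))[:260] if 0 else np.vstack([cv2.resize(t[130:385,90:520],(430,255)),np.zeros((5,430,3),np.uint8)])
cv2.imwrite('pics/m8.png',o); print(bot.get_state()['t'])
```

```text
3 pick False 5.6 open [0.219 0.219 0.22  0.217] place True 0.1 t 57.5083
4 pick False 5.6 open [0.221 0.217 0.218 0.219] place True 0.1 t 66.1667
69.5333
```

View pics/m8.png

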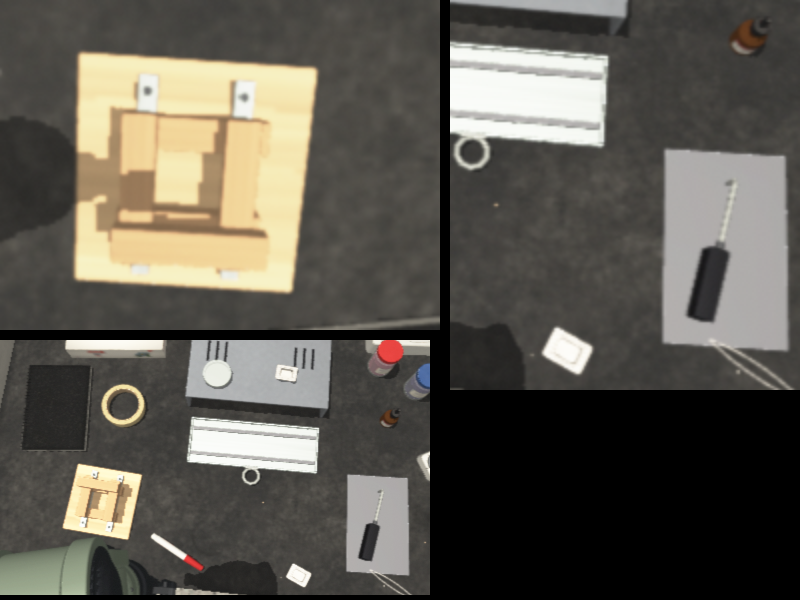

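The stack of 2+2+1 sticks is centred on the board, the hook lies flat on the mat, the tray is empty and clear of the locker, and the bystanders look unmoved. Handing in.

```bash
python3 -c "
from bench import bot
print(bot.sign_off())"
```

```text
the job is handed in; nothing more can be done
None
```

The job is handed in at about 70 s of the 210 s allowed: the tray is clear of the locker, the hook is flat on the mat, and all five sticks are cross-stacked 2+2+1 on the board (first pair about 58 mm apart by my measurement).

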